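# Prise open a flush box lid and lift out its tray

### The job

The hinged lid of the wooden keep-box has no handle: push the blade of the palette knife into the sloping slot at the middle of the box's front, lever the lid up with it, and swing the lid right open, past upright, using only the knife and not the gripper. Then lay the knife down flat on the worktop, clear of the box, lift the metal tray straight up out of the box by its grip bar, and set it down gently and level in the middle of the chopping board, with the matchbox and the garlic still in it. Leave everything else where it is.

Things in the scene. Friction and masses are not known exactly. Their poses are not given: they have to be found in the camera images.
- keep_box: Fixed closed box of mid-brown wood, 140 (x) x 150 (y) mm, 105 high with the lid shut. Origin: centre of its underside; z up; front (with the slot) faces -x. Walls reach z = 65 mm; front rail 20 mm thick, other walls 5. Hinge line along y at x = 70, z = 65. Inside, the tray's rim is at z = 40 and its grip bar begins at x = -22: at 35 degrees down a tip may go 25 to 35 mm past the mouth.
- box_lid (a joint): Lid hinge: 0 shut, 1.57 upright, stop at 1.9 rad. Stiff (0.15 N m of friction): the lid (120 g) stays where it is left. The lid is a hollow shell 40 mm high: roof 5 mm thick, its inner face 35 mm above the hinge line's level (lid shut), skirt 5 mm thick, 20 at the front. A tip inside can push the raised lid over by the roof's inner face.
- slot_sill (a point): Middle of the slot's lower front edge: x = -70, y = 0, z = 62 mm in the box's frame, axes as the box's. The slot is 46 wide (y), 20 deep (x), 8 mm high square to its faces, and FALLS inwards at 35 degrees: lower face from here to x = -50, z = 48. A level blade cannot enter: point it 25 to 45 degrees down, handle high; then pushing the handle down over this edge lifts the lid.
- lid_lip (a point): On the lid: middle of the upper front edge of the slot; with the lid shut at x = -70, y = 0, z = 71.8 mm in the box's frame. From here the lid's side of the slot falls inwards at 35 degrees, to x = -50, z = 57.8 (the lid's lowest edge).
- palette_knife: Loose palette knife (70 g) lying on the worktop: dark wooden handle 110 long x 18 wide x 22 mm high, with rivets, and a straight steel blade 125 long, 22 wide, 2.5 mm thick, round-ended. Origin: underside of the handle, below its centre; z up, x towards the blade's tip. Handle x = -55 to 55, blade x = 55 to 180 at z = 10 to 12.5 mm. Centre of mass at about x = 16.
- knife_tip (a point): End of the palette knife's blade: x = 180, y = 0, z = 11.25 mm in the knife's frame. Axes as the knife's.
- tray: Loose metal tray (160 g) that stands in the box with 2 mm of play all round: 111 (x) x 136 (y) x 34 mm high, walls 3 mm, a divider along x at y = 0. A grip bar stands on the divider: 60 long (x), 10 mm thick (y), up to z = 88 mm. Origin: centre of its underside; z up; x as the box's x. In the box it stands 6 mm above the worktop, its centre at x = +7.5, y = 0 of the box.
- matchbox: Matchbox 36 x 56 x 17 mm, lying in the tray's +y compartment. Origin: centre of its underside.
- garlic: Bulb of garlic 42 mm across, 53 mm high, standing in the tray's -y compartment, near its +x end. Origin: centre of its underside.
- board: Fixed striped wooden chopping board lying flat on the worktop, 239 (x) x 387 (y) x 17 mm, with a small wire ring at the +y end. Origin: centre of its underside; its top is 17 mm above the worktop.
- fork: Bystander: steel dinner fork 196 mm long, lying beside the palette knife, on either side of it. Origin: centre of its underside.
- salt_shaker: Bystander: salt shaker 44 mm across, 90 mm high, standing. Origin: centre of its underside.
- onion: Bystander: brown onion 68 mm across, 93 mm high. Origin: centre of its underside.
Mind the look-alikes: they are no part of the job. What is shaped like the keep_box but red is not meant.

How it is judged:
On the way, in this order (a step that is already met when the one before it is completed fails the run):
1. the lid has been levered off its seat by the knife (at least 0.05 rad), the fingers not touching box or lid (value of joint box_lid above 0.05 rad and contact force between palette_knife and keep_box above 0.2 N and contact force between the fingers and keep_box below 0.5 N), for 0.1 s.
2. the lid has been swung upright or beyond (at least 1.5 rad) (value of joint box_lid above 1.5 rad), for 0.2 s.
3. the knife lies flat on the worktop, let go, while the tray is still in the box (height (world z) of palette_knife below 0.025 m and angle between palette_knife's own z axis and vertical below 0.15 rad and contact force between the fingers and palette_knife below 0.1 N and z of tray in the frame of keep_box below 0.02 m), for 0.2 s.
4. the tray has been lifted clear of the box, level (height (world z) of tray above 0.066 m and angle between tray's own z axis and vertical below 0.35 rad), for 0.1 s.
At the end, for the whole second after the job is handed in: Lid open 1.4 rad or more; knife flat (0.15 rad) and still on the worktop, not touching the box; tray level (0.06 rad) and still on the board, its centre within 60 mm (board's x) and 100 mm (board's y) of the board's centre; matchbox and garlic in the tray (value of joint box_lid above 1.4 rad and height (world z) of palette_knife below 0.025 m and angle between palette_knife's own z axis and vertical below 0.15 rad and linear speed of each of palette_knife, tray below 0.02 m/s and contact force between palette_knife and keep_box below 0.1 N and x of tray in the frame of board between -0.06 and 0.06 m and y of tray in the frame of board between -0.1 and 0.1 m and z of tray in the frame of board between 0.012 and 0.022 m and angle between tray's own z axis and vertical below 0.06 rad and x of matchbox in the frame of tray between -0.056 and 0.056 m and y of matchbox in the frame of tray between -0.068 and 0.068 m and x of garlic in the frame of tray between -0.056 and 0.056 m and y of garlic in the frame of tray between -0.068 and 0.068 m and z of each of matchbox, garlic in the frame of tray below 0.035 m).
It fails at once if the fingers press on the box or its lid (over 2 N) before the lid is open 1.4 rad (value of joint box_lid below 1.4 rad and contact force between the fingers and keep_box above 2 N).
It fails at once if the tray is tipped over 0.5 rad (angle between tray's own z axis and vertical above 0.5 rad).
It fails at once if the tray is knocked or dropped onto the board (over 40 N) (contact force between tray and board above 40 N).
It fails at once if the fork, the salt shaker or the onion is moved by more than 30 mm (distance of any of fork, salt_shaker, onion from where it was at the start of the episode above 0.03 m).
It also fails if it takes over 72 s, if anything falls off the work surface, if the arm or the gripper's body presses on something with over 40 N, if the wrist force passes 120 N, or if a joint passes its speed limit or range.

### The arm

A 7-joint arm with a two-finger parallel gripper is mounted at the origin on a cart in front of the work surface, level with it; the furniture and walls round the work are solid. World frame = base frame: x ahead of the robot, y to its left, z up, the work surface at z = 0. Lengths are in m, angles in rad, forces in N, time in s.
With the tool pointing down it reaches from about 0.425 to 0.925 m from the base axis. Payload 6.8 kg.
Tool frame: the origin (TCP) lies on the centre line of the jaws, within the pads' length; the fingertips stand 25 mm ahead of it and the grasp point (between the pads) lies 6 mm ahead of it; z points along the fingers, y is the line along which they close (so a half turn about z gives the same grasp; the last joint's range is limited). The gripper opens to 85 mm and grips with 20 to 120 N. Pads are 22 mm wide; open, the fingers measure 114 mm over their backs; the gripper's body (76 mm by 85 mm) begins 54 mm behind the grasp point. The pads swing forward as they close: fully open they stand 13 mm farther back than shut.
Start: joints at [1.15, 0.477, 0.022, 1.555, -0.011, 1.109, -0.083], TCP at [0.208, -0.642, 0.256] pointing down, gripper open.
Joint ranges: [-2.96, 2.96], [-0.34, 2.1], [-1.41, 1.46], [0.24, 2.44], [-1.37, 4.51], [0.17, 1.92], [-2.96, 2.96]. Speed limits (rad/s): [2.39, 2.39, 3.14, 3.14, 3.14, 3.14, 3.14].

### API

Orientations are given as a rotation vector (axis times angle).
In Python, from bench import status, imaging, workorder gives the robot as it stands.
- The arm moves only by the tool send_rows, never from a script. Its argument "steps" is a list of rows, each an object of numbers: "dx", "dy", "dz": the shift along the tool's x, y, z in cm; "yaw": the turn about the tool's z in degrees; "gripper": the opening, from 0 (shut) to 1 (fully open). A call has 1 to 5 rows; each row is the pose to reach, as a shift and turn from the pose commanded when the call began, along the tool's axes at that moment; what a row does not reach only later rows make up. A row lasts 1/8 s, in which the tool goes at most 62.5 mm and 10.7 degrees, less where a joint would pass 70% of its speed; a pose out of reach is approached as far as the arm can. A call with a gripper value outside its range is refused whole. The fingers move at their own pace and stop on an object; "force" is the grip in N (left out, the last holds). Time passes only in rows, so rows that repeat a pose let the fingers close. It gives the time, the measured TCP pose, the force, the opening and the grip force at its end, in the units of the state.
- status.get_obs(): the state, without advancing time (a new reading comes with each control period).
- imaging.grab_frame(name): name is "scene" or "top"; returns a dict with "color" (400x640x3 uint8, red, green, blue), "depth" (400x640 float32, m along the optical axis (not along the pixel's ray), 0 where there is no reading), "K" (3x3 intrinsics, pixels), "R" (3x3) and "t" (3): a world point X has camera coordinates R X + t. Camera axes: x right, y down, z forward; pixel columns grow to the right and rows downward; lengths in m; the calibration is good to about 2 mm. A picture is of the moment at which its call begins.
- workorder.hand_in(): hands the job in; it is judged then, once.
The state is a dict: "clock": time; "joints": joint angles; "qvel": joint speeds; "tau": joint torques, N m; "tcp_pos": TCP position; "orientation": TCP orientation; "contact_force": force on the tool from outside, world axes, zero at the start; "moment": the same for the moment, N m; "grip_width": finger opening in m; "gripper_force": force on a finger pad.
Only numpy, scipy, OpenCV 4.12 (cv2) and the standard library are available. Lean on these libraries where they do the work, as an engineer would, in place of code of your own. Each camera call takes 0.05 s, during which the arm holds its last target. There are 200 camera calls.

## Working session

There is one attempt and no reset: what is moved stays moved. The work goes in short steps, Python scripts to look and compute and a tool call to move; the robot and the scene stay as the last step left them, time stands still between calls to the robot, and variables do not carry over. Pictures are saved under pics/ and viewed, at most 12 in all, crops included, and the job is handed in when it is done.

Besides the shell and the picture viewer there is one more tool, called as name(argument=value, ...) on one line, values as JSON. send_rows: Moves the arm, as the interface text tells. Its arguments: {"type":"object","properties":{"steps":{"type":"array"},"force":{"type":"number"}},"required":["steps"]}

```bash
mkdir -p pics; ls; python3 - <<'E'
from bench import status, imaging
import cv2, numpy as np
for n in ("scene","top"):
    f=imaging.grab_frame(n); np.savez(n+".npz",**f)
    cv2.imwrite(f"pics/{n}0.png",f["color"][:,:,::-1]); print(n,f["K"],f["R"],f["t"])
print(status.get_obs())
E
```

```text
pics
scene [[503.17521925   0.         310.92585841]
 [  0.         503.17521925 199.33793009]
 [  0.           0.           1.        ]] [[ 0.03332477 -0.99927351 -0.01849076]
 [-0.69964461 -0.01011268 -0.71441945]
 [ 0.71371344  0.03674482 -0.69947333]] [-0.16090883  0.45510258  1.27453764]
top [[463.74599032   0.         323.09923584]
 [  0.         463.74599032 202.09334784]
 [  0.           0.           1.        ]] [[-0.22588891 -0.97413523  0.00589488]
 [-0.9353705   0.2152015  -0.28066054]
 [ 0.27213273 -0.068912   -0.95978899]] [0.02691793 0.60058279 1.41915561]
{'clock': 0.1, 'joints': array([ 1.14985569,  0.47772123,  0.02235603,  1.55634132, -0.01149225,
        1.10927942, -0.08310498]), 'qvel': array([-0.00011567, -0.00288225, -0.00084706, -0.00187623,  0.00027844,
        0.00072276, -0.0022459 ]), 'tau': array([ 4.52857377e-03, -5.97758460e+01,  1.61365494e+00, -2.81952274e+01,
        1.28700395e-02,  4.98922658e-03,  3.33005653e-05]), 'tcp_pos': array([ 0.20757496, -0.64178464,  0.25542537]), 'orientation': array([-3.10167976e+00, -4.89172453e-01,  5.97805134e-04]), 'contact_force': array([0.6907207 , 1.12601559, 0.1202893 ]), 'moment': array([ 0.01123936, -0.05957665,  0.07501425]), 'gripper_force': 0.0, 'grip_width': 0.08520909938744801}
```

View pics/scene0.png

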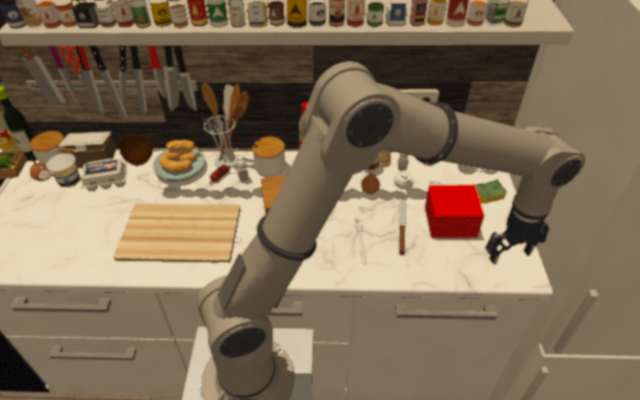

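View pics/top0.png

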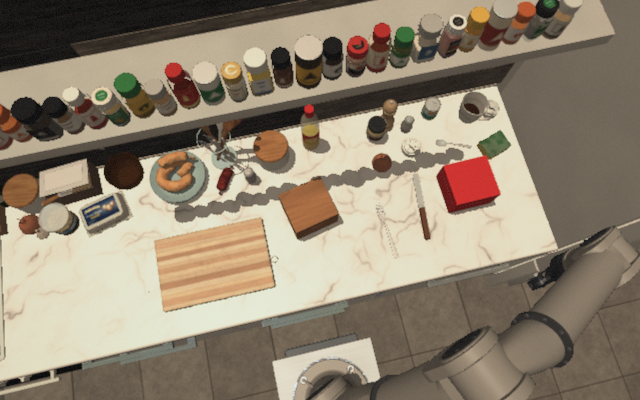

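The top view shows the wooden keep-box at about (310,207), the board at (215,263), the knife with its handle at (425,223) and tip near (416,175), and the fork at (387,230). The red box at (468,184) is the decoy. I'll enlarge the key areas next.

```bash
cat > h.py <<'E'
import numpy as np, cv2
def pt(f,u,v,z=None):
    K,R,t=f["K"],f["R"],f["t"]
    r=np.linalg.inv(K)@[u,v,1]
    if z is None: return R.T@(r*f["depth"][int(round(v)),int(round(u))]-t)
    c=-R.T@t; d=R.T@r; return c+d*(z-c[2])/d[2]
def cloud(f):
    v,u=np.mgrid[:400,:640]; d=f["depth"]
    r=np.stack([u,v,np.ones_like(u)],-1)@np.linalg.inv(f["K"]).T
    return (r*d[...,None]-f["t"])@f["R"]
def proj(f,X):
    c=f["R"]@np.asarray(X)+f["t"]; p=f["K"]@c; return p[:2]/p[2]
E
python3 - <<'E'
from h import *
f=dict(np.load("top.npz"));c=f["color"][:,:,::-1]
cv2.imwrite("pics/box.png",cv2.resize(c[155:255,265:435+15],None,fx=4.3,fy=4.3,interpolation=cv2.INTER_CUBIC))
P=cloud(f);x,y,z=P[...,0],P[...,1],P[...,2]
print("table z",np.median(z[200:300,350:375]))
def rect(m,n):
    q=P[m][:,:2].astype(np.float32); print(n,len(q),cv2.minAreaRect(q),"zmed",np.median(P[m][:,2]))
U=np.zeros(z.shape,bool)
def reg(u0,u1,v0,v1):
    M=U.copy();M[v0:v1,u0:u1]=1;return M
rect(reg(270,345,170,245)&(z>.097)&(z<.112),"box top")
rect(reg(145,277,212,315)&(z>.012)&(z<.022),"board")
rect(reg(405,435,165,245)&(z>.016)&(z<.03),"handle")
rect(reg(405,435,165,245)&(z>.006)&(z<.03),"knife")
rect(reg(370,402,200,260)&(z>.002)&(z<.03),"fork")
rect(reg(365,398,150,178)&(z>.02),"onion")
rect(reg(435,500,150,215)&(z>.097)&(z<.112),"red")
for u,v in [(424,215),(425,225),(427,236),(420,195),(417,180)]: print(u,v,pt(f,u,v))
E
```

```text
table z 0.00010845462629348432
box top 1967 ((0.5898903012275696, -0.059960126876831055), (0.14221829175949097, 0.15025633573532104), 12.232400894165039) zmed 0.10525250754784943
board 6781 ((0.46951615810394287, 0.2725958824157715), (0.3812548816204071, 0.2789185345172882), 89.42111206054688) zmed 0.01645874235787503
handle 220 ((0.5201289057731628, -0.4360010623931885), (0.02084612287580967, 0.2263944298028946), 83.86808776855469) zmed 0.021238846860640006
knife 519 ((0.5338631272315979, -0.4348231554031372), (0.09979052096605301, 0.2802448570728302), 73.10343933105469) zmed 0.014441995683721558
fork 706 ((0.4751567244529724, -0.2992725372314453), (0.10661207139492035, 0.20653504133224487), 74.93329620361328) zmed 0.004309299782455294
onion 307 ((0.4425489604473114, -0.1948215216398239), (0.06823629140853882, 0.6414058804512024), 60.06699752807617) zmed 0.05496755825742444
red 1853 ((0.5511283278465271, -0.5969096422195435), (0.14158597588539124, 0.15429231524467468), 1.3548951148986816) zmed 0.10545077670008572
424 215 [ 0.48891286 -0.43405557  0.0229431 ]
425 225 [ 0.45552689 -0.42830253  0.01991419]
427 236 [ 0.41750795 -0.42328721  0.02263879]
420 195 [ 0.56130693 -0.44282675  0.01613769]
417 180 [ 0.6154033  -0.44771337  0.01734928]
```

View pics/box.png

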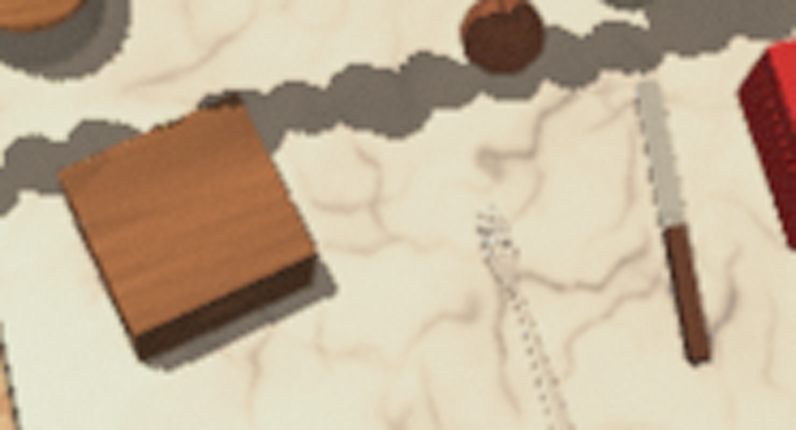

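The crop shows the box front edge running from crop (140,345) to (315,262), facing the robot. The knife tip is at crop (650,82), the joint at (675,225) and the tail at (698,360). The fork lies between the knife and the box. Next I'll get precise poses.

```bash
python3 - <<'E'
from h import *
f=dict(np.load("top.npz"))
s=lambda u,v:(265+u/4.3-.38,155+v/4.3-.38)
tip=pt(f,*s(650,82),.0125);j=pt(f,*s(675,226),.017);e=pt(f,*s(698,360),.016)
print("tip",tip,"joint",j,"tail",e,[np.linalg.norm(tip-e)])
hsv=f["color"].astype(int)
M=np.zeros((400,640),bool);M[200:245,412:435]=1
M&=(hsv.sum(2)<270)
v,u=np.nonzero(M);q=np.array([pt(f,a,b,.018)[:2] for a,b in zip(u,v)],np.float32)
print("handle",len(q),cv2.minAreaRect(q))
q2=q
for n,c in {"board":[(155,240),(264,219),(274,287),(167,309)]}.items():
    p=np.array([pt(f,*x,.017) for x in c]);print(n,p,p.mean(0))
P=cloud(f)
for n,(u0,u1,v0,v1) in {"onion":(368,396,148,174),"obj411,145":(400,424,136,156),"408,123":(400,416,114,132),"376,128":(364,388,114,140)}.items():
    p=P[v0:v1,u0:u1].reshape(-1,3);p=p[(p[:,2]>.02)&(p[:,2]<.3)];print(n,p.min(0),p.max(0))
E
```

```text
tip [ 0.64003014 -0.45152377  0.0125    ] joint [ 0.51830627 -0.4356192   0.017     ] tail [ 0.41095106 -0.4226661   0.016     ] [np.float64(0.2309160898013717)]
handle 161 ((0.46239128708839417, -0.4284273087978363), (0.01847785711288452, 0.10785134881734848), 84.11754608154297)
board [[0.60818237 0.45853839 0.017     ]
 [0.5976361  0.09311171 0.017     ]
 [0.36831981 0.10490479 0.017     ]
 [0.3770716  0.44978513 0.017     ]] [0.48780247 0.276585   0.017     ]
onion [ 0.6642474  -0.37488217  0.02436978] [ 0.73016629 -0.30832824  0.09431494]
obj411,145 [ 0.70384662 -0.49190862  0.02038007] [ 0.77033073 -0.43072217  0.05351324]
408,123 [ 0.79387355 -0.4816024   0.02280937] [ 0.82903646 -0.44312317  0.09536372]
376,128 [ 0.7834265  -0.39640721  0.02104956] [ 0.86158544 -0.31717596  0.12358318]
```

send_rows(steps=[{"dx":6,"dy":-2.4,"dz":1,"yaw":8,"gripper":0.5},{"dx":12,"dy":-4.8,"dz":2,"yaw":16,"gripper":0.5},{"dx":18,"dy":-7.1,"dz":4,"yaw":24.8,"gripper":0.5},{"dx":24,"dy":-9.5,"dz":5,"yaw":24.8,"gripper":0.5},{"dx":30,"dy":-11.9,"dz":6,"yaw":24.8,"gripper":0.5}], force=20)

```text
clock: 0.72
tcp_pos: [0.4453, -0.4453, 0.1981]
orientation: [-3.136, 0.189, 0.001]
contact_force: [0.5, -0.5, 0.3]
grip_width: 0.0428
gripper_force: 0.0
```

send_rows(steps=[{"dx":1.8,"dy":-0.8,"dz":5,"yaw":0,"gripper":0.5},{"dx":1.8,"dy":-0.8,"dz":10,"yaw":0,"gripper":0.5},{"dx":1.8,"dy":-0.8,"dz":13.5,"yaw":0,"gripper":0.5},{"dx":1.8,"dy":-0.8,"dz":15,"yaw":0,"gripper":0.5},{"dx":1.8,"dy":-0.8,"dz":15,"yaw":0,"gripper":0.5}])

```text
clock: 1.35
tcp_pos: [0.4627, -0.4409, 0.0482]
orientation: [-3.135, 0.189, 0.002]
contact_force: [0.7, 0.4, 0.2]
grip_width: 0.0428
gripper_force: 0.0
```

send_rows(steps=[{"dx":1.1,"dy":-1.2,"dz":0,"gripper":0.5},{"dx":1.1,"dy":-1.2,"dz":1.9,"gripper":0.5},{"dx":1.1,"dy":-1.2,"dz":2,"gripper":0.5},{"dx":1.1,"dy":-1.2,"dz":2,"gripper":0.1},{"dx":1.1,"dy":-1.2,"dz":2,"gripper":0.1}])

```text
validation failed for argument at $.st...
```

send_rows(steps=[{"dz":0,"gripper":0.1},{"dz":0,"gripper":0.1},{"dz":0,"gripper":0.1}], force=60)

```text
validation failed for argument at $.st...
```

```bash
python3 - <<'E'
from bench import status, imaging
from h import *
print(status.get_obs())
f=imaging.grab_frame("scene");cv2.imwrite("pics/s1.png",cv2.resize(f["color"][150:290,340:520,::-1],None,fx=4,fy=4,interpolation=cv2.INTER_CUBIC))
E
```

```text
{'clock': 1.35, 'joints': array([ 0.6507395 ,  0.66511404,  0.01797744,  1.78347531, -0.01737364,
        0.6947181 , -1.01270436]), 'qvel': array([ 0.00117683, -0.03824596,  0.00202787, -0.0247288 ,  0.00104113,
        0.00947043, -0.00041696]), 'tau': array([-1.10630030e-01, -6.04184175e+01,  1.95541620e+00, -1.93810862e+01,
        5.75985570e-03, -1.19139436e-01, -1.31921306e-04]), 'tcp_pos': array([ 0.46269209, -0.44093074,  0.04824462]), 'orientation': array([-3.13501488e+00,  1.88576325e-01,  1.99334690e-03]), 'contact_force': array([0.73017315, 0.37513991, 0.22071303]), 'moment': array([ 0.02511921,  0.00920435, -0.00453884]), 'gripper_force': 0.0, 'grip_width': 0.04284131554714118}
```

send_rows(steps=[{"dx":1.1,"dy":-1.2,"dz":0,"yaw":0,"gripper":0.5},{"dx":1.1,"dy":-1.2,"dz":1.9,"yaw":0,"gripper":0.5},{"dx":1.1,"dy":-1.2,"dz":2,"yaw":0,"gripper":0.5},{"dx":1.1,"dy":-1.2,"dz":2,"yaw":0,"gripper":0.1},{"dx":1.1,"dy":-1.2,"dz":2,"yaw":0,"gripper":0.1}])

```text
clock: 2.02
tcp_pos: [0.4753, -0.431, 0.029]
orientation: [3.135, -0.189, 0.0]
contact_force: [0.4, -0.4, -0.0]
grip_width: 0.0174
gripper_force: 22.3
```

send_rows(steps=[{"dx":0,"dy":0,"dz":0,"yaw":0,"gripper":0.1},{"dx":0,"dy":0,"dz":0,"yaw":0,"gripper":0.1},{"dx":0,"dy":0,"dz":0,"yaw":0,"gripper":0.1}], force=60)

```text
clock: 2.4
tcp_pos: [0.4753, -0.4308, 0.029]
orientation: [3.136, -0.189, 0.0]
contact_force: [-0.8, -0.3, 0.8]
grip_width: 0.0165
gripper_force: 64.2
```

```bash
python3 - <<'E'
from bench import status, imaging
from h import *
f=imaging.grab_frame("scene");cv2.imwrite("pics/s1.png",cv2.resize(f["color"][150:290,340:520,::-1],None,fx=4,fy=4,interpolation=cv2.INTER_CUBIC))
E
```

send_rows(steps=[{"dx":0,"dy":0,"dz":-5,"yaw":0,"gripper":0.1},{"dx":0,"dy":0,"dz":-10,"yaw":0,"gripper":0.1},{"dx":4,"dy":2,"dz":-15,"yaw":-10,"gripper":0.1},{"dx":8.1,"dy":4.2,"dz":-15,"yaw":-20,"gripper":0.1},{"dx":8.1,"dy":4.2,"dz":-15,"yaw":-30,"gripper":0.1}])

```text
clock: 3.08
tcp_pos: [0.5537, -0.4831, 0.1795]
orientation: [3.074, 0.639, 0.005]
contact_force: [-1.1, -0.5, -1.4]
grip_width: 0.0164
gripper_force: 64.2
```

send_rows(steps=[{"dx":0,"dy":0,"dz":0,"yaw":-10,"gripper":0.1},{"dx":0,"dy":0,"dz":0,"yaw":-20,"gripper":0.1},{"dx":0,"dy":0,"dz":0,"yaw":-30,"gripper":0.1},{"dx":0,"dy":0,"dz":0,"yaw":-40,"gripper":0.1},{"dx":0,"dy":0,"dz":0,"yaw":-50,"gripper":0.1}])

```text
clock: 3.7
tcp_pos: [0.5506, -0.4817, 0.1785]
orientation: [-2.517, -1.878, 0.0]
contact_force: [-0.2, 0.3, -1.1]
grip_width: 0.0163
gripper_force: 64.2
```

send_rows(steps=[{"dx":0,"dy":0,"dz":0,"yaw":-9,"gripper":0.1},{"dx":0,"dy":0,"dz":0,"yaw":-18,"gripper":0.1},{"dx":0,"dy":0,"dz":0,"yaw":-18,"gripper":0.1}])

```text
clock: 4.08
tcp_pos: [0.5505, -0.4819, 0.1785]
orientation: [-2.201, -2.241, -0.001]
contact_force: [0.0, -0.1, -1.1]
grip_width: 0.0162
gripper_force: 64.2
```

```bash
python3 - <<'E'
from bench import status, imaging
from h import *
o=status.get_obs();print(o["joints"],o["tcp_pos"],o["orientation"])
f=imaging.grab_frame("top");P=cloud(f);np.savez("t2.npz",**f)
cv2.imwrite("pics/t2.png",cv2.resize(f["color"][110:260,360:520,::-1],None,fx=4,fy=4,interpolation=cv2.INTER_CUBIC))
E
```

```text
[ 0.86597784  0.66653367 -0.36444331  1.44829083  0.2528427   1.07377129
  0.46992726] [ 0.55050839 -0.48193455  0.17845754] [-2.20091239e+00 -2.24081823e+00 -5.64958743e-04]
```

View pics/t2.png

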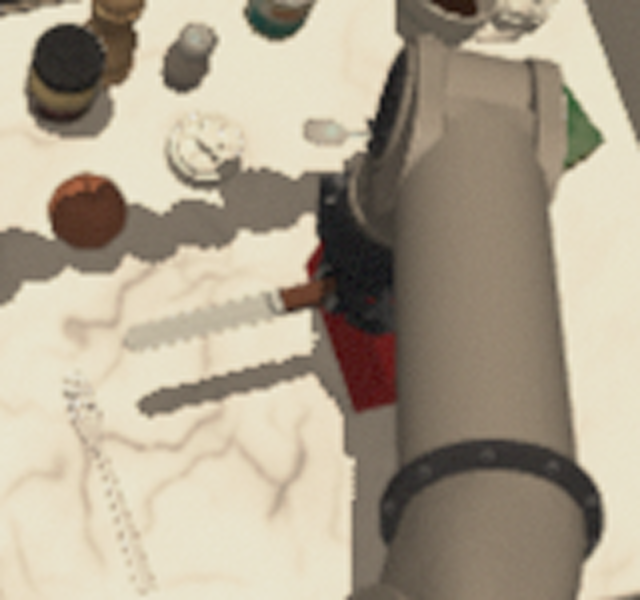

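The crop shows the knife held level, with the blade from (130,338) to (275,300), pointing away from the red box edge at (330,330). Now I'll lower the tail onto the red box's edge at light grip to pitch the knife.

send_rows(steps=[{"dx":0,"dy":0,"dz":3.5,"yaw":0,"gripper":0.1},{"dx":0,"dy":0,"dz":4.5,"yaw":0,"gripper":0.1},{"dx":0,"dy":0,"dz":5.2,"yaw":0,"gripper":0.1},{"dx":0,"dy":0,"dz":5.8,"yaw":0,"gripper":0.1},{"dx":0,"dy":0,"dz":5.8,"yaw":0,"gripper":0.1}], force=20)

```text
clock: 4.75
tcp_pos: [0.5522, -0.4795, 0.1234]
orientation: [-2.199, -2.242, -0.003]
contact_force: [-3.7, 8.0, 11.8]
grip_width: 0.0163
gripper_force: 69.5
```

```bash
cat >> h.py <<'E'
def blade(f,yaw,tcp,lo=.06,hi=.2):
    P=cloud(f).reshape(-1,3)-tcp; d=np.array([np.cos(yaw),np.sin(yaw)]);n=np.array([-d[1],d[0]])
    a=P[:,:2]@d;b=P[:,:2]@n;h=P[:,2]
    m=(a>lo)&(a<hi)&(abs(b)<.008)&(h+tcp[2]>.03)&(h<.08)
    a,b,h=a[m],b[m],h[m]
    for _ in range(3):
        p=np.polyfit(a,h,1);k=abs(np.polyval(p,a)-h)<.006+.0*a;a,b,h=a[k],b[k],h[k]
    print("n",len(a),"pitch deg",np.degrees(np.arctan(p[0])),"h at0",p[1],"amax",a.max(),"h tip",np.polyval(p,a.max()),"bmean",b.mean())
E
python3 - <<'E'
from bench import status, imaging
from h import *
o=status.get_obs();print(o["tcp_pos"],o["contact_force"])
f=imaging.grab_frame("top");blade(f,np.radians(91),o["tcp_pos"])
f=imaging.grab_frame("scene");blade(f,np.radians(91),o["tcp_pos"])
E
```

```text
[ 0.55217207 -0.47950575  0.12340733] [-3.70512905  7.97790526 11.79540394]
n 149 pitch deg -12.684375845633479 h at0 -0.014563836837406731 amax 0.16276607824107064 h tip -0.051198120286233134 bmean 6.71687714010968e-05
n 123 pitch deg -12.959927069705794 h at0 -0.015623865998773696 amax 0.16335421910994277 h tip -0.053216838222340385 bmean 0.0005519486773124165
```

send_rows(steps=[{"dx":0,"dy":0,"dz":0.6,"yaw":0,"gripper":0.1},{"dx":0,"dy":0,"dz":1.2,"yaw":0,"gripper":0.1},{"dx":0,"dy":0,"dz":1.7,"yaw":0,"gripper":0.1},{"dx":0,"dy":0,"dz":1.7,"yaw":0,"gripper":0.1}], force=20)

```text
clock: 5.35
tcp_pos: [0.5524, -0.4794, 0.1065]
orientation: [-2.199, -2.242, -0.003]
contact_force: [-3.2, 8.9, 11.7]
grip_width: 0.0163
gripper_force: 78.6
```

```bash
cat > m.py <<'E'
from bench import status, imaging
from h import *
import sys
o=status.get_obs();print(o["tcp_pos"],o["contact_force"])
for n in("top","scene"):
    f=imaging.grab_frame(n);blade(f,np.radians(float(sys.argv[1])),o["tcp_pos"])
E
python3 m.py 91
```

```text
[ 0.55236879 -0.47940655  0.10646156] [-3.2433716   8.85011035 11.69484149]
n 51 pitch deg -31.293643977931435 h at0 -0.016574912671939553 amax 0.10090143197959167 h tip -0.07790861470112787 bmean -9.344367302370714e-05
n 42 pitch deg -32.91007583235156 h at0 -0.01378596136170663 amax 0.09582297643653169 h tip -0.07580053117323221 bmean 0.00015177506281542147
```

Pitch is about 32° down, inside the allowed range. Next I'll lift away and go round to the box front.

send_rows(steps=[{"dx":0,"dy":0,"dz":-6,"yaw":0,"gripper":0.1},{"dx":0,"dy":0,"dz":-12,"yaw":0,"gripper":0.1},{"dx":4,"dy":-2,"dz":-14.5,"yaw":10,"gripper":0.1},{"dx":9,"dy":-4.8,"dz":-14.5,"yaw":20,"gripper":0.1},{"dx":14,"dy":-7.4,"dz":-14.5,"yaw":30,"gripper":0.1}], force=90)

```text
clock: 6.08
tcp_pos: [0.4735, -0.342, 0.2499]
orientation: [2.71, 1.586, 0.002]
contact_force: [0.5, -0.1, -1.3]
grip_width: 0.0166
gripper_force: 88.0
```

send_rows(steps=[{"dx":2.8,"dy":-4.4,"dz":0,"yaw":10,"gripper":0.1},{"dx":5.6,"dy":-8.8,"dz":0,"yaw":20,"gripper":0.1},{"dx":8.4,"dy":-13.2,"dz":0,"yaw":30,"gripper":0.1},{"dx":11.2,"dy":-17.6,"dz":0,"yaw":40,"gripper":0.1},{"dx":14.1,"dy":-22,"dz":0,"yaw":48.5,"gripper":0.1}])

```text
clock: 6.7
tcp_pos: [0.3489, -0.1121, 0.2494]
orientation: [3.123, 0.334, 0.002]
contact_force: [0.8, 0.9, -0.7]
grip_width: 0.0164
gripper_force: 88.0
```

send_rows(steps=[{"dx":0,"dy":0,"dz":0,"yaw":0,"gripper":0.1},{"dx":0,"dy":0,"dz":0,"yaw":0,"gripper":0.1}])

```text
clock: 6.95
tcp_pos: [0.3501, -0.1139, 0.2496]
orientation: [3.122, 0.345, 0.003]
contact_force: [0.1, -0.5, -0.2]
grip_width: 0.0162
gripper_force: 88.1
```

```bash
python3 m.py 12.2; python3 - <<'E'
from bench import status, imaging
from h import *
print(status.get_obs()["joints"],status.get_obs()["orientation"])
f=imaging.grab_frame("top");np.savez("t3.npz",**f)
cv2.imwrite("pics/t3.png",cv2.resize(f["color"][150:310,250:410,::-1],None,fx=3.7,fy=3.7,interpolation=cv2.INTER_CUBIC))
E
```

```text
[ 0.3500821  -0.11390766  0.24956417] [ 0.06643611 -0.53622162 -0.15991727]
n 32 pitch deg -45.95390735986043 h at0 0.029601331021494735 amax 0.17791733320443787 h tip -0.15434109844836197 bmean 0.0015055389753971375
n 5 pitch deg -48.851185321951625 h at0 0.025129271311589187 amax 0.19377709170100624 h tip -0.1966199166964132 bmean 9.185395400318e-05
[ 0.53367592 -0.01504615 -0.37755926  2.21317812 -0.0069987   0.94145569
 -1.19153513] [3.12263525e+00 3.43288397e-01 1.49637213e-03]
```

View pics/t3.png

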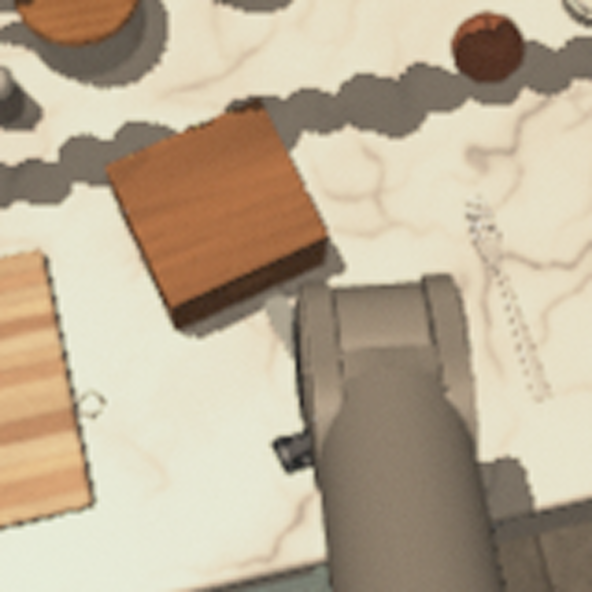

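The crop shows the arm hiding the blade, with the box front edge from (178,325) to (325,240). The blade position matters here, so I'll swing the knife sideways to measure its pitch and tip.

send_rows(steps=[{"dx":0,"dy":0,"dz":0,"yaw":-10,"gripper":0.1},{"dx":0,"dy":0,"dz":0,"yaw":-20,"gripper":0.1},{"dx":0,"dy":0,"dz":0,"yaw":-30,"gripper":0.1},{"dx":0,"dy":0,"dz":0,"yaw":-40,"gripper":0.1},{"dx":0,"dy":0,"dz":0,"yaw":-50,"gripper":0.1}])

```text
clock: 7.72
tcp_pos: [0.3499, -0.1144, 0.2487]
orientation: [-2.68, -1.638, -0.0]
contact_force: [-0.4, 0.9, -1.8]
grip_width: 0.0164
gripper_force: 88.1
```

send_rows(steps=[{"dx":0,"dy":0,"dz":0,"yaw":-10,"gripper":0.1},{"dx":0,"dy":0,"dz":0,"yaw":-10,"gripper":0.1}])

```text
clock: 7.98
tcp_pos: [0.3498, -0.1143, 0.2487]
orientation: [-2.534, -1.856, -0.0]
contact_force: [-0.0, -0.9, -1.3]
grip_width: 0.0162
gripper_force: 88.1
```

```bash
cat > m.py <<'E'
from bench import status, imaging
from h import *
import sys
from scipy.spatial.transform import Rotation as Ro
o=status.get_obs();T=o["tcp_pos"];X=Ro.from_rotvec(o["orientation"]).as_matrix()[:,0];yaw=np.arctan2(X[1],X[0])
print(T.round(4),np.degrees(yaw).round(2),o["contact_force"].round(1))
for n in("top","scene"):
    f=imaging.grab_frame(n);blade(f,yaw,T)
    cv2.imwrite(f"pics/m_{n}.png",f["color"][:,:,::-1])
E
python3 m.py
```

```text
[ 0.3498 -0.1143  0.2487] 72.46 [-0.  -0.9 -1.3]
n 135 pitch deg -31.59209076091191 h at0 -0.01577124372627628 amax 0.13871772324807466 h tip -0.10108456239222348 bmean 7.849249746771555e-05
n 71 pitch deg -32.56101075729052 h at0 -0.014604690307490393 amax 0.13319596527073066 h tip -0.09965941008650105 bmean -8.0159288016401e-05
```

send_rows(steps=[{"dx":0,"dy":0,"dz":0,"yaw":10,"gripper":0.1},{"dx":0,"dy":0,"dz":0,"yaw":20,"gripper":0.1},{"dx":0,"dy":0,"dz":0,"yaw":30,"gripper":0.1},{"dx":0.5,"dy":0.7,"dz":0,"yaw":40,"gripper":0.1},{"dx":1.1,"dy":1.5,"dz":0,"yaw":50,"gripper":0.1}])

```text
clock: 8.7
tcp_pos: [0.3674, -0.1079, 0.2488]
orientation: [3.083, 0.601, 0.0]
contact_force: [-0.1, -0.7, -0.1]
grip_width: 0.0167
gripper_force: 88.1
```

send_rows(steps=[{"dx":0,"dy":0,"dz":0,"yaw":10.2,"gripper":0.1},{"dx":0,"dy":0,"dz":2.5,"yaw":10.2,"gripper":0.1},{"dx":0,"dy":0,"dz":5,"yaw":10.2,"gripper":0.1},{"dx":0,"dy":0,"dz":5,"yaw":10.2,"gripper":0.1}])

```text
clock: 9.2
tcp_pos: [0.366, -0.1076, 0.1976]
orientation: [-3.122, -0.336, 0.005]
contact_force: [0.5, -0.2, -1.2]
grip_width: 0.0163
gripper_force: 88.1
```

```bash
cat > w.py <<'E'
# tip position (box frame) assumed from TCP, and tool-axis shift (cm) to a wanted tip x,z in box frame
from bench import status
import numpy as np,sys
from scipy.spatial.transform import Rotation as Ro
o=status.get_obs();T=o["tcp_pos"];R=Ro.from_rotvec(o["orientation"]).as_matrix()
a=np.radians(12.23);c=np.array([.59,-.06]);d=np.array([np.cos(a),np.sin(a)]);n=np.array([-d[1],d[0]])
tx,tz=.1425,-.1055
print("yaw",np.degrees(np.arctan2(R[1,0],R[0,0])).round(2),"tip box",((T[:2]+R[:2,0]*tx-c)@d).round(4),((T[:2]+R[:2,0]*tx-c)@n).round(4),(T[2]+tz).round(4),"F",o["contact_force"].round(1),"j",o["joints"].round(2))
for i in range(1,len(sys.argv)-1,2):
    x,z=float(sys.argv[i]),float(sys.argv[i+1])
    W=np.r_[c+d*(x-tx),z-tz]; print(x,z,"->cm",(R.T@(W-T)*100).round(2))
E
python3 w.py -.085 .0774 -.042 .0490
```

```text
yaw 12.29 tip box -0.0865 0.0011 0.0921 F [ 0.5 -0.2 -1.2] j [ 0.5   0.09 -0.39  2.25  0.05  0.81 -1.28]
-0.085 0.0774 ->cm [0.16 0.1  1.47]
-0.042 0.049 ->cm [4.47 0.11 4.3 ]
```

send_rows(steps=[{"dx":0.2,"dy":0.1,"dz":1.5,"yaw":0,"gripper":0.1},{"dx":0.2,"dy":0.1,"dz":1.5,"yaw":0,"gripper":0.1},{"dx":1.3,"dy":0.1,"dz":2.2,"yaw":0,"gripper":0.1},{"dx":2.2,"dy":0.1,"dz":2.8,"yaw":0,"gripper":0.1},{"dx":2.2,"dy":0.1,"dz":2.8,"yaw":0,"gripper":0.1}])

```text
clock: 9.82
tcp_pos: [0.3897, -0.1035, 0.1707]
orientation: [-3.122, -0.341, -0.0]
contact_force: [-1.1, 0.1, -1.2]
grip_width: 0.0167
gripper_force: 88.1
```

```bash
python3 w.py -.042 .0490
```

```text
yaw 12.47 tip box -0.0625 0.0005 0.0652 F [-1.1  0.1 -1.2] j [ 0.47  0.17 -0.39  2.23  0.1   0.75 -1.34]
-0.042 0.049 ->cm [ 2.05 -0.    1.62]
```

send_rows(steps=[{"dx":0.5,"dy":0,"dz":0.6,"yaw":0,"gripper":0.1},{"dx":1.2,"dy":0,"dz":1.1,"yaw":0,"gripper":0.1},{"dx":2.0,"dy":0,"dz":1.6,"yaw":0,"gripper":0.1},{"dx":2.0,"dy":0,"dz":1.6,"yaw":0,"gripper":0.1}])

```text
clock: 10.32
tcp_pos: [0.4089, -0.0993, 0.1545]
orientation: [-3.123, -0.341, 0.0]
contact_force: [-0.8, 0.2, -0.8]
grip_width: 0.0158
gripper_force: 88.1
```

```bash
python3 w.py -.042 .0490; python3 - <<'E'
from bench import imaging
from h import *
f=imaging.grab_frame("scene");np.savez("s4.npz",**f)
cv2.imwrite("pics/s4.png",cv2.resize(f["color"][150:280,220:360,::-1],None,fx=4.3,fy=4.3,interpolation=cv2.INTER_CUBIC))
E
```

```text
yaw 12.46 tip box -0.0428 0.0005 0.049 F [-0.8  0.2 -0.8] j [ 0.44  0.23 -0.39  2.21  0.13  0.72 -1.39]
-0.042 0.049 ->cm [ 0.08 -0.01 -0.  ]
```

View pics/s4.png

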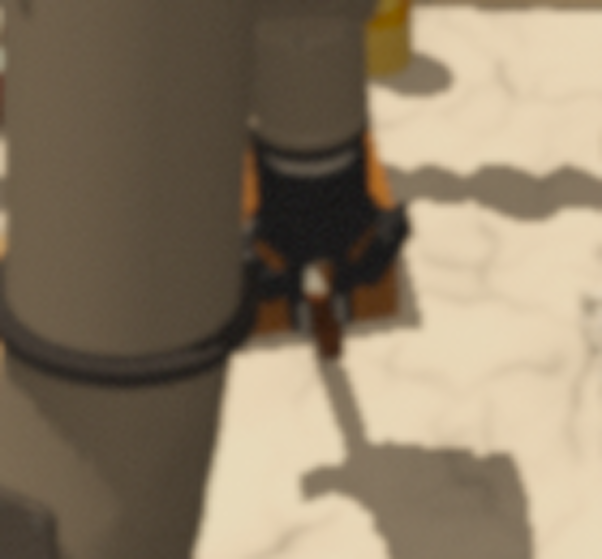

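The crop shows the handle end at (325,350) and the blade running into the middle of the box front, with almost no force. The blade is in the slot. Now I'll lever: lower the handle along an arc about the sill.

send_rows(steps=[{"dx":-0.6,"dy":0,"dz":0.9,"yaw":0,"gripper":0.1},{"dx":-1.2,"dy":0,"dz":1.8,"yaw":0,"gripper":0.1},{"dx":-1.5,"dy":0,"dz":2.7,"yaw":0,"gripper":0.1},{"dx":-1.8,"dy":0,"dz":3.6,"yaw":0,"gripper":0.1},{"dx":-1.8,"dy":0,"dz":3.6,"yaw":0,"gripper":0.1}], force=40)

```text
clock: 11.0
tcp_pos: [0.3904, -0.1037, 0.1182]
orientation: [-3.123, -0.339, 0.002]
contact_force: [2.4, 0.3, 2.2]
grip_width: 0.0163
gripper_force: 88.0
```

```bash
python3 w.py -.042 .0490; python3 m.py
```

```text
yaw 12.39 tip box -0.0619 -0.0 0.0127 F [2.4 0.3 2.2] j [ 0.44  0.27 -0.37  2.28  0.17  0.62 -1.42]
-0.042 0.049 ->cm [ 1.98 -0.04 -3.63]
[ 0.3904 -0.1037  0.1182] 12.39 [2.4 0.3 2.2]
n 44 pitch deg 17.126308315215752 h at0 -0.06795209402804196 amax 0.19660483773939133 h tip -0.007369716231005144 bmean -0.00026683675451561156
n 1 pitch deg -14.582810640651259 h at0 -0.016523661096799574 amax 0.06351342142750961 h tip -0.03304732219359914 bmean -0.002760036545484561h.py:19: RankWarning: Polyfit may be poorly conditioned
  p=np.polyfit(a,h,1);k=abs(np.polyval(p,a)-h)<.006+.0*a;a,b,h=a[k],b[k],h[k]
h.py:19: RankWarning: Polyfit may be poorly conditioned
  p=np.polyfit(a,h,1);k=abs(np.polyval(p,a)-h)<.006+.0*a;a,b,h=a[k],b[k],h[k]
h.py:19: RankWarning: Polyfit may be poorly conditioned
  p=np.polyfit(a,h,1);k=abs(np.polyval(p,a)-h)<.006+.0*a;a,b,h=a[k],b[k],h[k]
```

send_rows(steps=[{"dx":-0.2,"dy":0,"dz":1,"yaw":0,"gripper":0.1},{"dx":-0.4,"dy":0,"dz":2,"yaw":0,"gripper":0.1},{"dx":-0.5,"dy":0,"dz":3,"yaw":0,"gripper":0.1},{"dx":-0.6,"dy":0,"dz":4.2,"yaw":0,"gripper":0.1},{"dx":-0.6,"dy":0,"dz":4.2,"yaw":0,"gripper":0.1}])

```text
clock: 11.72
tcp_pos: [0.384, -0.1047, 0.076]
orientation: [-3.122, -0.34, 0.004]
contact_force: [0.4, 0.7, 1.5]
grip_width: 0.0163
gripper_force: 88.2
```

```bash
cat > lid.py <<'E'
from bench import imaging
from h import *
f=imaging.grab_frame("top");P=cloud(f);a=np.radians(12.23);d=np.array([np.cos(a),np.sin(a)]);n=np.array([-d[1],d[0]])
q=P.reshape(-1,3);x=(q[:,:2]-[.59,-.06])@d;y=(q[:,:2]-[.59,-.06])@n;z=q[:,2]
for lo in np.arange(-.10,.16,.02):
    m=(x>lo)&(x<lo+.02)&(abs(y)<.07)&(z>.03)
    if m.sum()>5: print(round(lo+.01,2),m.sum(),np.percentile(z[m],[5,25,50,75,95]).round(3), "y>.03 med",np.median(z[m&(y>.03)]).round(4) if (m&(y>.03)).any() else "")
cv2.imwrite("pics/lid.png",f["color"][:,:,::-1])
E
python3 lid.py; python3 w.py -.04 .06
```

```text
-0.09 41 [0.058 0.06  0.063 0.066 0.07 ] y>.03 med 
-0.07 368 [0.038 0.063 0.09  0.11  0.115] y>.03 med 0.0914
-0.05 268 [0.107 0.11  0.112 0.114 0.117] y>.03 med 0.1116
-0.03 261 [0.105 0.108 0.11  0.113 0.116] y>.03 med 0.1109
-0.01 262 [0.104 0.108 0.11  0.112 0.115] y>.03 med 0.1095
0.01 259 [0.104 0.106 0.108 0.11  0.113] y>.03 med 0.1082
0.03 252 [0.102 0.105 0.107 0.109 0.111] y>.03 med 0.1078
0.05 252 [0.102 0.105 0.107 0.108 0.111] y>.03 med 0.1062
0.07 145 [0.1   0.103 0.105 0.106 0.109] y>.03 med 0.1046
0.09 73 [0.554 0.562 0.573 0.582 0.589] y>.03 med 
0.11 724 [0.555 0.572 0.588 0.593 0.694] y>.03 med 0.5719
0.13 1031 [0.57  0.588 0.592 0.644 0.707] y>.03 med 0.5865
0.15 1405 [0.588 0.618 0.646 0.69  0.706] y>.03 med 0.6375
yaw 12.44 tip box -0.0683 0.0005 -0.0292 F [-0.8  1.2  0.4] j [ 0.4   0.35 -0.34  2.31  0.24  0.51 -1.48]
-0.04 0.06 ->cm [ 2.81 -0.   -8.93]
```

send_rows(steps=[{"dx":0,"dy":0,"dz":0.8,"yaw":0,"gripper":0.1},{"dx":0.1,"dy":0,"dz":1.6,"yaw":0,"gripper":0.1},{"dx":0.1,"dy":0,"dz":1.9,"yaw":0,"gripper":0.1},{"dx":0.1,"dy":0,"dz":1.9,"yaw":0,"gripper":0.1},{"dx":0.1,"dy":0,"dz":1.9,"yaw":0,"gripper":0.1}])

```text
clock: 12.4
tcp_pos: [0.3857, -0.1048, 0.0578]
orientation: [3.123, 0.339, -0.001]
contact_force: [-2.7, -0.5, 2.1]
grip_width: 0.0162
gripper_force: 88.4
```

```bash
python3 lid.py|head -10; python3 w.py -.04 .06
```

```text
-0.09 43 [0.057 0.059 0.062 0.064 0.066] y>.03 med 
-0.07 380 [0.039 0.063 0.089 0.111 0.117] y>.03 med 0.0912
-0.05 271 [0.109 0.112 0.114 0.116 0.118] y>.03 med 0.1136
-0.03 262 [0.108 0.111 0.113 0.115 0.117] y>.03 med 0.1129
-0.01 262 [0.106 0.109 0.111 0.113 0.116] y>.03 med 0.1111
0.01 252 [0.105 0.108 0.11  0.112 0.115] y>.03 med 0.1097
0.03 257 [0.103 0.106 0.108 0.11  0.113] y>.03 med 0.1078
0.05 250 [0.102 0.105 0.107 0.109 0.111] y>.03 med 0.1071
0.07 156 [0.101 0.104 0.106 0.107 0.11 ] y>.03 med 0.1057
0.09 73 [0.553 0.561 0.572 0.582 0.59 ] y>.03 med 
yaw 12.4 tip box -0.0667 -0.0 -0.0477 F [-1.9 -0.9  2.3] j [ 0.38  0.39 -0.31  2.32  0.27  0.46 -1.51]
-0.04 0.06 ->cm [  2.66  -0.04 -10.77]
```

The lid is up about 0.08 rad on the sill lever. Now I'll lift it with the blade under the skirt edge.

send_rows(steps=[{"dx":0.8,"dy":0,"dz":-1.1,"yaw":0,"gripper":0.1},{"dx":1.8,"dy":0,"dz":-3,"yaw":0,"gripper":0.1},{"dx":3,"dy":0,"dz":-4.8,"yaw":0,"gripper":0.1},{"dx":4.3,"dy":0,"dz":-6.6,"yaw":0,"gripper":0.1},{"dx":4.3,"dy":0,"dz":-6.6,"yaw":0,"gripper":0.1}], force=110)

```text
clock: 13.08
tcp_pos: [0.4303, -0.0949, 0.1255]
orientation: [3.122, 0.341, 0.007]
contact_force: [-0.4, 0.0, -1.7]
grip_width: 0.0158
gripper_force: 110.7
```

```bash
python3 lid.py|head -14; sed -i 's/^tx,tz=.*/tx,tz=.166,.0113/' w.py; python3 w.py .036 .150
```

```text
-0.07 86 [0.032 0.049 0.061 0.065 0.07 ] y>.03 med 0.0619
-0.05 65 [0.05  0.062 0.067 0.072 0.154] y>.03 med 0.0659
-0.03 399 [0.127 0.156 0.164 0.171 0.178] y>.03 med 0.1636
-0.01 274 [0.042 0.172 0.176 0.179 0.182] y>.03 med 0.1759
0.01 215 [0.154 0.157 0.161 0.165 0.169] y>.03 med 0.1606
0.03 211 [0.138 0.143 0.146 0.15  0.154] y>.03 med 0.1459
0.05 201 [0.123 0.127 0.131 0.135 0.139] y>.03 med 0.1316
0.07 196 [0.109 0.112 0.116 0.12  0.123] y>.03 med 0.1162
0.09 191 [0.097 0.102 0.106 0.565 0.586] y>.03 med 0.1036
0.11 730 [0.555 0.573 0.587 0.592 0.691] y>.03 med 0.5754
0.13 1037 [0.568 0.588 0.592 0.645 0.708] y>.03 med 0.5871
0.15 1397 [0.589 0.617 0.646 0.69  0.705] y>.03 med 0.6367
yaw 12.45 tip box 0.0011 0.0004 0.1358 F [ 0.  -0.5 -1. ] j [ 0.4   0.31 -0.37  2.2   0.18  0.66 -1.45]
0.036 0.15 ->cm [ 3.49 -0.01 -1.41]
```

View pics/lid.png

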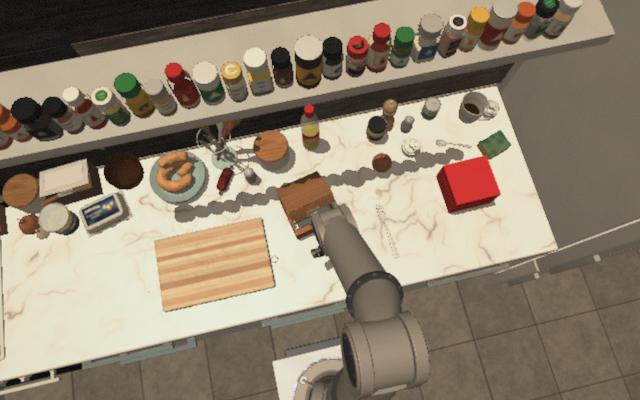

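The lid is at about 0.64 rad, with the box at (308,203) partly open. Now I'll push the roof's inner face over with the tip.

send_rows(steps=[{"dx":1.7,"dy":0,"dz":-0.8,"yaw":0,"gripper":0.1},{"dx":3.5,"dy":0,"dz":-1.5,"yaw":0,"gripper":0.1},{"dx":5.3,"dy":0,"dz":-1.9,"yaw":0,"gripper":0.1},{"dx":7.1,"dy":0,"dz":-2.0,"yaw":0,"gripper":0.1},{"dx":8.9,"dy":0,"dz":-1.8,"yaw":0,"gripper":0.1}])

```text
clock: 13.75
tcp_pos: [0.5136, -0.0765, 0.1407]
orientation: [-3.123, -0.339, 0.006]
contact_force: [-3.2, -0.6, -3.1]
grip_width: 0.0159
gripper_force: 110.3
```

```bash
python3 lid.py|head -14;  python3 w.py .1075 .149 .123 .143
```

```text
-0.09 395 [0.173 0.256 0.507 0.513 0.522] y>.03 med 0.3062
-0.07 327 [0.044 0.219 0.484 0.497 0.503] y>.03 med 0.2198
-0.05 225 [0.068 0.47  0.475 0.48  0.486] y>.03 med 0.4731
-0.03 20 [0.036 0.041 0.459 0.465 0.469] y>.03 med 0.0421
-0.01 20 [0.03  0.031 0.034 0.036 0.041] y>.03 med 0.0339
0.01 18 [0.03  0.031 0.032 0.038 0.046] y>.03 med 0.0322
0.03 6 [0.035 0.039 0.04  0.041 0.044] y>.03 med 0.0402
0.05 202 [0.038 0.192 0.201 0.205 0.209] y>.03 med 0.202
0.07 442 [0.041 0.071 0.205 0.208 0.211] y>.03 med 0.074
0.09 305 [0.07  0.202 0.208 0.214 0.583] y>.03 med 0.2046
0.11 714 [0.556 0.572 0.587 0.592 0.693] y>.03 med 0.5737
0.13 1044 [0.57  0.589 0.594 0.645 0.708] y>.03 med 0.5865
0.15 1411 [0.588 0.617 0.646 0.69  0.705] y>.03 med 0.6375
yaw 12.45 tip box 0.0909 0.0011 0.1521 F [ 2.2 -0.7 -1.1] j [ 0.33  0.4  -0.37  2.    0.2   0.77 -1.51]
0.1075 0.149 ->cm [1.66 0.05 0.31]
0.123 0.143 ->cm [3.21 0.06 0.91]
```

send_rows(steps=[{"dx":1.0,"dy":0,"dz":0.2,"yaw":0,"gripper":0.1},{"dx":2.0,"dy":0,"dz":0.4,"yaw":0,"gripper":0.1},{"dx":3.0,"dy":0,"dz":0.8,"yaw":0,"gripper":0.1},{"dx":3.3,"dy":0,"dz":0.9,"yaw":0,"gripper":0.1},{"dx":3.3,"dy":0,"dz":0.9,"yaw":0,"gripper":0.1}])

```text
clock: 14.42
tcp_pos: [0.5477, -0.0689, 0.133]
orientation: [-3.123, -0.34, -0.002]
contact_force: [0.3, 1.3, -0.8]
grip_width: 0.0157
gripper_force: 110.7
```

```bash
python3 lid.py|sed -n 6,12p;  python3 w.py .1075 .149; python3 - <<'E'
import cv2
c=cv2.imread("pics/lid.png");cv2.imwrite("pics/lid2.png",cv2.resize(c[140:260,250:410],None,fx=4.5,fy=4.5,interpolation=cv2.INTER_CUBIC))
E
```

```text
0.01 12 [0.03  0.032 0.035 0.038 0.043] y>.03 med 0.0345
0.03 6 [0.036 0.039 0.041 0.041 0.044] y>.03 med 0.0408
0.05 28 [0.032 0.036 0.04  0.042 0.046] y>.03 med 0.0399
0.07 116 [0.037 0.05  0.065 0.069 0.071] y>.03 med 0.0651
0.09 154 [0.06  0.064 0.182 0.572 0.588] y>.03 med 0.0633
0.11 1206 [0.075 0.19  0.564 0.589 0.676] y>.03 med 0.1147
0.13 1406 [0.118 0.199 0.589 0.627 0.704] y>.03 med 0.5724
yaw 12.42 tip box 0.1226 0.0007 0.1444 F [-0.9 -0.1 -0.6] j [ 0.29  0.45 -0.36  1.94  0.22  0.78 -1.54]
0.1075 0.149 ->cm [-1.51  0.01 -0.46]
```

View pics/lid2.png

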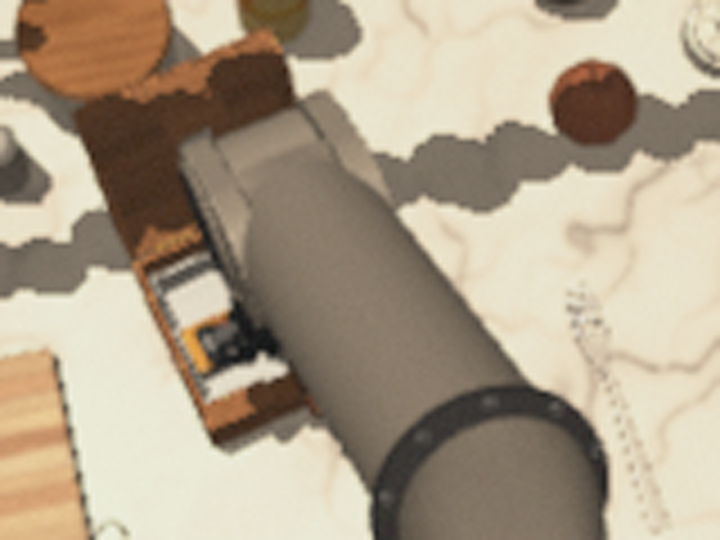

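The crop shows the lid leaning back past upright, with its top edge at (280,40), and the tray with the yellow matchbox at (200,345) inside the box. Now I'll retreat sideways to lay the knife between the box and the fork.

send_rows(steps=[{"dx":-5,"dy":0,"dz":0,"yaw":0,"gripper":0.1},{"dx":-10,"dy":0,"dz":-1,"yaw":0,"gripper":0.1},{"dx":-12.3,"dy":4,"dz":-1,"yaw":0,"gripper":0.1},{"dx":-12.3,"dy":9,"dz":-1,"yaw":0,"gripper":0.1},{"dx":-12.3,"dy":13.8,"dz":-1,"yaw":0,"gripper":0.1}])

```text
clock: 15.1
tcp_pos: [0.457, -0.2321, 0.1437]
orientation: [3.122, 0.34, 0.003]
contact_force: [0.2, 0.6, 0.1]
grip_width: 0.0154
gripper_force: 110.7
```

```bash
python3 w.py 0 .15; python3 lid.py|sed -n 6,14p; python3 - <<'E'
from h import *
f=dict(np.load("top.npz"))
for u,v in [(378,207),(384,225),(396,256)]: 
    p=pt(f,u,v,.003);a=np.radians(12.23);q=p[:2]-[.59,-.06];print(p.round(3),"box frame",(q@[np.cos(a),np.sin(a)]).round(3),(q@[-np.sin(a),np.cos(a)]).round(3))
E
```

```text
yaw 12.42 tip box -0.0005 -0.1395 0.155 F [0.2 0.6 0.1] j [ 0.61  0.38 -0.32  2.03  0.17  0.76 -1.16]
0.0 0.15 ->cm [  0.09 -14.     0.48]
0.03 102 [0.033 0.038 0.041 0.054 0.095] y>.03 med 0.0416
0.05 72 [0.031 0.034 0.039 0.042 0.046] y>.03 med 0.0393
0.07 317 [0.034 0.048 0.064 0.068 0.073] y>.03 med 0.0642
0.09 310 [0.059 0.063 0.066 0.189 0.586] y>.03 med 0.0647
0.11 1442 [0.063 0.1   0.203 0.588 0.669] y>.03 med 0.1824
0.13 1415 [0.115 0.198 0.589 0.626 0.704] y>.03 med 0.571
0.15 1525 [0.191 0.607 0.645 0.689 0.705] y>.03 med 0.6364
[ 0.556 -0.294  0.003] box frame -0.083 -0.222
[ 0.49  -0.298  0.003] box frame -0.148 -0.211
[ 0.379 -0.309  0.003] box frame -0.259 -0.198
```

send_rows(steps=[{"dx":0,"dy":-0.6,"dz":5,"yaw":0,"gripper":0.1},{"dx":0,"dy":-0.6,"dz":9,"yaw":0,"gripper":0.1},{"dx":0,"dy":-0.6,"dz":10.3,"yaw":0,"gripper":0.1},{"dx":0,"dy":-0.6,"dz":11,"yaw":0,"gripper":0.1},{"dx":0,"dy":-0.6,"dz":11.3,"yaw":0,"gripper":0.1}], force=20)

```text
clock: 15.78
tcp_pos: [0.4562, -0.2248, 0.0307]
orientation: [3.122, 0.34, 0.003]
contact_force: [0.4, 0.1, 3.8]
grip_width: 0.0155
gripper_force: 111.2
```

```bash
sed -i 's/>.03)&(h<.08)/>.006)\&(h<.03)/' h.py; python3 m.py 2>/dev/null
```

```text
[ 0.4562 -0.2248  0.0307] 12.42 [0.4 0.1 3.8]
n 142 pitch deg 5.700111844603498 h at0 -0.009198476595666074 amax 0.17197113458454819 h tip 0.007966863643837677 bmean 0.00013215365462571803
n 1 pitch deg 0.9920933902020508 h at0 0.002565200349220749 amax 0.1481316840755192 h tip 0.005130400698441497 bmean 0.007958855878224855
```

send_rows(steps=[{"dx":0,"dy":0,"dz":0.3,"yaw":0,"gripper":0.1},{"dx":0,"dy":0,"dz":0.3,"yaw":0,"gripper":0.1},{"dx":0,"dy":0,"dz":0.3,"yaw":0,"gripper":0.4},{"dx":0,"dy":0,"dz":0.3,"yaw":0,"gripper":0.4},{"dx":0,"dy":0,"dz":0.3,"yaw":0,"gripper":0.4}])

```text
clock: 16.5
tcp_pos: [0.4553, -0.2246, 0.0269]
orientation: [3.123, 0.34, 0.0]
contact_force: [-0.4, -0.2, 0.4]
grip_width: 0.0341
gripper_force: 0.0
```

send_rows(steps=[{"dx":0,"dy":0,"dz":0,"yaw":0,"gripper":0.45},{"dx":0,"dy":0,"dz":-5,"yaw":0,"gripper":0.45},{"dx":0,"dy":0,"dz":-11,"yaw":0,"gripper":0.45},{"dx":0,"dy":0,"dz":-17,"yaw":0,"gripper":0.45}])

```text
clock: 17.0
tcp_pos: [0.4549, -0.2243, 0.1984]
orientation: [-3.123, -0.34, 0.001]
contact_force: [-0.2, -1.0, -0.2]
grip_width: 0.0386
gripper_force: 0.0
```

```bash
python3 - <<'E'
from bench import status, imaging
from h import *
o=status.get_obs();print(o["tcp_pos"],o["grip_width"])
f=imaging.grab_frame("top");P=cloud(f);np.savez("t5.npz",**f)
cv2.imwrite("pics/t5.png",cv2.resize(f["color"][130:290,260:420,::-1],None,fx=3.7,fy=3.7,interpolation=cv2.INTER_CUBIC))
b=np.array([.4562,-.2248]);a=np.radians(12.42);d=np.array([np.cos(a),np.sin(a)]);n=np.array([-d[1],d[0]])
q=P.reshape(-1,3);x=(q[:,:2]-b)@d;y=(q[:,:2]-b)@n;z=q[:,2]
for lo in np.arange(-.08,.19,.03):
    m=(x>lo)&(x<lo+.03)&(abs(y)<.015)&(z>.006)&(z<.1)
    if m.sum()>3: print(round(lo+.015,3),m.sum(),np.median(z[m]).round(4),y[m].mean().round(4))
E
```

```text
[ 0.45488729 -0.22432567  0.19842494] 0.03856682615326597
-0.065 23 0.0188 0.0031
-0.035 54 0.0204 0.0004
-0.005 53 0.0221 0.0009
0.025 4 0.0217 0.0032
0.055 32 0.0143 -0.002
0.085 55 0.0135 -0.0023
0.115 52 0.0118 -0.0028
0.145 52 0.0124 -0.003
0.175 28 0.0115 -0.0023
```

View pics/t5.png

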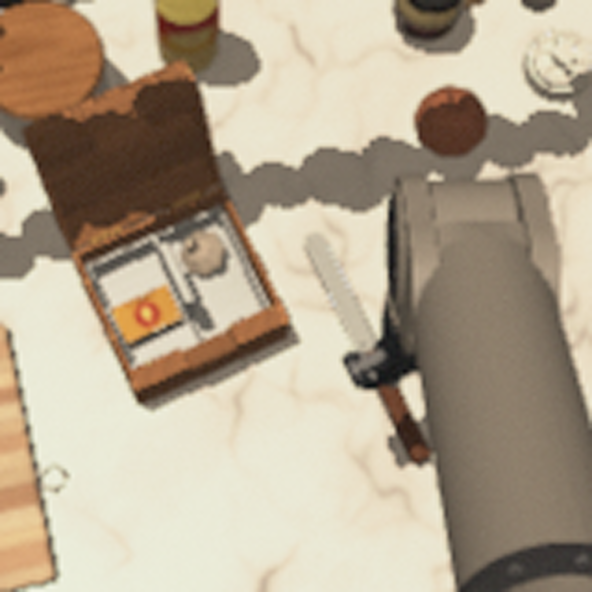

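The crop shows the knife lying flat, from (318,240) to (420,455), clear of the box. The lid is open, and the tray holds the matchbox at (148,313) and the garlic at (203,252), with the grip bar around (190,290).

```bash
cat > g.py <<'E'
from bench import status
from h import *
from scipy.spatial.transform import Rotation as Ro
f=dict(np.load("t5.npz"));q=cloud(f).reshape(-1,3);a=np.radians(12.23);c=np.array([.59,-.06]);d=np.array([np.cos(a),np.sin(a)]);n=np.array([-d[1],d[0]])
x=(q[:,:2]-c)@d;y=(q[:,:2]-c)@n;z=q[:,2]
m=(abs(x-.008)<.05)&(abs(y)<.03)&(z>.075)&(z<.11);print(m.sum(),x[m].min(),x[m].max(),y[m].mean(),np.median(z[m]))
o=status.get_obs();T=o["tcp_pos"];R=Ro.from_rotvec(o["orientation"]).as_matrix()
W=np.r_[c+d*.008,.092];print(W,(R.T@(W-T)*100).round(2),np.degrees(np.arctan2(R[1,0],R[0,0])))
E
python3 g.py
```

```text
65 -0.02557576054048951 0.032989115210416725 0.0008175117102869375 0.09246854360341225
[ 0.59781844 -0.05830531  0.092     ] [ 17.06 -13.41  11.49] 12.430106319911868
```

send_rows(steps=[{"dx":4,"dy":-3.4,"dz":-1,"yaw":0,"gripper":0.5},{"dx":8.5,"dy":-6.8,"dz":-1,"yaw":0,"gripper":0.5},{"dx":13,"dy":-10.2,"dz":-1,"yaw":0,"gripper":0.5},{"dx":16.9,"dy":-13.5,"dz":-1,"yaw":0,"gripper":0.5},{"dx":16.9,"dy":-13.5,"dz":2,"yaw":0,"gripper":0.5}])

```text
clock: 17.68
tcp_pos: [0.5952, -0.0507, 0.1786]
orientation: [-3.12, -0.35, -0.011]
contact_force: [-0.7, -0.7, -0.6]
grip_width: 0.0425
gripper_force: 0.0
```

```bash
python3 g.py
```

```text
65 -0.02557576054048951 0.032989115210416725 0.0008175117102869375 0.09246854360341225
[ 0.59781844 -0.05830531  0.092     ] [0.03 0.81 8.65] 12.810931769580183
```

send_rows(steps=[{"dx":0,"dy":0,"dz":0,"yaw":0.5,"gripper":0.5},{"dx":0,"dy":0,"dz":0,"yaw":0.5,"gripper":0.5}])

```text
clock: 17.92
tcp_pos: [0.5911, -0.0572, 0.1772]
orientation: [3.124, 0.324, -0.0]
contact_force: [-0.1, -0.2, 0.8]
grip_width: 0.0429
gripper_force: 0.0
```

```bash
python3 g.py
```

```text
65 -0.02557576054048951 0.032989115210416725 0.0008175117102869375 0.09246854360341225
[ 0.59781844 -0.05830531  0.092     ] [0.63 0.24 8.52] 11.834328964538798
```

send_rows(steps=[{"dx":0.6,"dy":0.2,"dz":3,"yaw":-0.4,"gripper":0.5},{"dx":0.6,"dy":0.2,"dz":6,"yaw":-0.4,"gripper":0.5},{"dx":0.6,"dy":0.2,"dz":8,"yaw":-0.4,"gripper":0.5},{"dx":0.6,"dy":0.2,"dz":8.5,"yaw":-0.4,"gripper":0.5},{"dx":0.6,"dy":0.2,"dz":8.5,"yaw":-0.4,"gripper":0.5}], force=30)

```text
clock: 18.55
tcp_pos: [0.598, -0.0572, 0.0925]
orientation: [3.123, 0.337, 0.001]
contact_force: [0.4, -0.8, 0.0]
grip_width: 0.0431
gripper_force: 0.0
```

send_rows(steps=[{"dx":0,"dy":0,"dz":0,"yaw":0,"gripper":0.3},{"dx":0,"dy":0,"dz":0,"yaw":0,"gripper":0},{"dx":0,"dy":0,"dz":0,"yaw":0,"gripper":0},{"dx":0,"dy":0,"dz":0,"yaw":0,"gripper":0}])

```text
clock: 19.05
tcp_pos: [0.5983, -0.0571, 0.0928]
orientation: [3.123, 0.337, 0.002]
contact_force: [-0.8, -0.6, 6.2]
grip_width: 0.0095
gripper_force: 31.7
```

send_rows(steps=[{"dx":0,"dy":0,"dz":0,"yaw":0,"gripper":0},{"dx":0,"dy":0,"dz":0,"yaw":0,"gripper":0}], force=90)

```text
clock: 19.3
tcp_pos: [0.5984, -0.0571, 0.0929]
orientation: [3.123, 0.337, 0.003]
contact_force: [-0.9, -0.7, 7.7]
grip_width: 0.0084
gripper_force: 89.0
```

```bash
python3 g.py
```

```text
65 -0.02557576054048951 0.032989115210416725 0.0008175117102869375 0.09246854360341225
[ 0.59781844 -0.05830531  0.092     ] [-0.09  0.11  0.09] 12.314578690667007
```

send_rows(steps=[{"dx":0,"dy":0,"dz":-0.5,"yaw":0,"gripper":0},{"dx":0,"dy":0,"dz":-2,"yaw":0,"gripper":0},{"dx":0,"dy":0,"dz":-4.5,"yaw":0,"gripper":0},{"dx":0,"dy":0,"dz":-7,"yaw":0,"gripper":0},{"dx":0,"dy":0,"dz":-10,"yaw":0,"gripper":0}])

```text
clock: 19.92
tcp_pos: [0.5963, -0.0571, 0.1927]
orientation: [-3.123, -0.337, 0.004]
contact_force: [-0.6, 0.0, -2.0]
grip_width: 0.0083
gripper_force: 88.9
```

send_rows(steps=[{"dx":0,"dy":0,"dz":-1.5,"yaw":0,"gripper":0},{"dx":0,"dy":0,"dz":-2,"yaw":0,"gripper":0},{"dx":0,"dy":0,"dz":-2,"yaw":0,"gripper":0}])

```text
clock: 20.3
tcp_pos: [0.5971, -0.0571, 0.2113]
orientation: [-3.123, -0.337, 0.002]
contact_force: [-0.4, 0.1, -2.4]
grip_width: 0.0083
gripper_force: 89.0
```

```bash
cat > b.py <<'E'
from bench import status, imaging
from h import *
from scipy.spatial.transform import Rotation as Ro
o=status.get_obs();T=o["tcp_pos"];R=Ro.from_rotvec(o["orientation"]).as_matrix()
W=np.array([.488,.277,.1]);print(T,(R.T@(W-T)*100).round(2),np.degrees(np.arctan2(R[1,0],R[0,0])),o["contact_force"],o["grip_width"],o["gripper_force"])
f=imaging.grab_frame("scene");cv2.imwrite("pics/b.png",f["color"][:,:,::-1]);np.savez("b.npz",**f)
E
python3 b.py
```

```text
[ 0.5970847  -0.05706402  0.2112902 ] [ -3.52 -34.96  11.14] 12.32186918073423 [-0.43611339  0.07123057 -2.40385145] 0.008292395325355017 88.95174980163574
```

View pics/b.png

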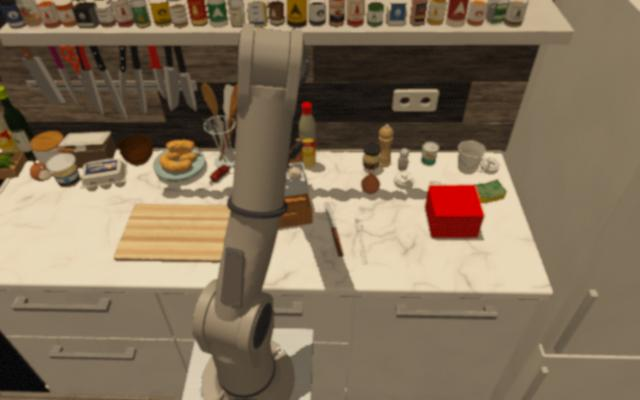

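The scene view shows the knife flat at (335,230), clear of the box, and the tray held behind the arm. The measured load is about 2.4 N. Now I'll carry it to the board.

send_rows(steps=[{"dx":-0.2,"dy":-2,"dz":0,"yaw":0,"gripper":0},{"dx":-0.6,"dy":-6,"dz":0,"yaw":0,"gripper":0},{"dx":-1.1,"dy":-10.5,"dz":0,"yaw":0,"gripper":0},{"dx":-1.5,"dy":-15,"dz":0,"yaw":0,"gripper":0},{"dx":-2,"dy":-19.5,"dz":0,"yaw":0,"gripper":0}])

```text
clock: 20.98
tcp_pos: [0.5347, 0.132, 0.2113]
orientation: [-3.123, -0.339, 0.002]
contact_force: [1.3, 0.3, -1.1]
grip_width: 0.0085
gripper_force: 88.9
```

send_rows(steps=[{"dx":-0.5,"dy":-4.5,"dz":0,"yaw":0,"gripper":0},{"dx":-0.9,"dy":-9,"dz":0,"yaw":0,"gripper":0},{"dx":-1.3,"dy":-13,"dz":0,"yaw":0,"gripper":0},{"dx":-1.5,"dy":-15.5,"dz":0,"yaw":0,"gripper":0},{"dx":-1.5,"dy":-15.5,"dz":0,"yaw":0,"gripper":0}])

```text
clock: 21.6
tcp_pos: [0.486, 0.281, 0.2114]
orientation: [-3.121, -0.346, 0.002]
contact_force: [0.1, -0.7, -3.3]
grip_width: 0.0079
gripper_force: 88.9
```

```bash
python3 b.py
```

```text
[0.48602905 0.28104548 0.21144589] [ 0.12  0.46 11.14] 12.669493606139033 [ 0.13775569 -0.66819726 -3.32780109] 0.007888149649919332 88.92822861671448
```

send_rows(steps=[{"dx":0,"dy":0,"dz":3,"yaw":0,"gripper":0},{"dx":0,"dy":0,"dz":6.5,"yaw":0,"gripper":0},{"dx":0,"dy":0,"dz":9,"yaw":0,"gripper":0},{"dx":0,"dy":0,"dz":10,"yaw":0,"gripper":0},{"dx":0,"dy":0,"dz":10,"yaw":0,"gripper":0}])

```text
clock: 22.28
tcp_pos: [0.4887, 0.2768, 0.1115]
orientation: [3.123, 0.336, -0.002]
contact_force: [-0.1, 0.5, -2.4]
grip_width: 0.0083
gripper_force: 88.9
```

send_rows(steps=[{"dx":0,"dy":0,"dz":0.2,"yaw":0,"gripper":0},{"dx":0,"dy":0,"dz":0.4,"yaw":0,"gripper":0},{"dx":0,"dy":0,"dz":0.6,"yaw":0,"gripper":0},{"dx":0,"dy":0,"dz":0.7,"yaw":0,"gripper":0},{"dx":0,"dy":0,"dz":0.7,"yaw":0,"gripper":0}])

```text
clock: 22.9
tcp_pos: [0.4887, 0.2775, 0.1048]
orientation: [3.123, 0.337, -0.0]
contact_force: [0.8, -0.4, -2.0]
grip_width: 0.0089
gripper_force: 88.9
```

```bash
python3 b.py
```

```text
[0.48869541 0.27746168 0.104779  ] [-0.08  0.03  0.48] 12.32472555230333 [ 0.75011062 -0.35999035 -1.98062485] 0.008938572402605727 88.92026424407959
```

send_rows(steps=[{"dx":0,"dy":0,"dz":0.1,"yaw":0,"gripper":0},{"dx":0,"dy":0,"dz":0.15,"yaw":0,"gripper":0},{"dx":0,"dy":0,"dz":0.2,"yaw":0,"gripper":0},{"dx":0,"dy":0,"dz":0.2,"yaw":0,"gripper":0}])

```text
clock: 23.45
tcp_pos: [0.4887, 0.2775, 0.1035]
orientation: [3.123, 0.337, 0.0]
contact_force: [-3.1, -1.7, 6.3]
grip_width: 0.0082
gripper_force: 90.3
```

Contact: the load has transferred to the board. Release, then retreat upward.

send_rows(steps=[{"dx":0,"dy":0,"dz":0,"yaw":0,"gripper":0.15},{"dx":0,"dy":0,"dz":0,"yaw":0,"gripper":0.35},{"dx":0,"dy":0,"dz":0,"yaw":0,"gripper":0.4},{"dx":0,"dy":0,"dz":0,"yaw":0,"gripper":0.4}])

```text
clock: 23.95
tcp_pos: [0.4887, 0.2775, 0.1028]
orientation: [3.123, 0.337, -0.0]
contact_force: [-0.5, 0.4, -0.2]
grip_width: 0.0346
gripper_force: 0.0
```

send_rows(steps=[{"dx":0,"dy":0,"dz":-3,"yaw":0,"gripper":0.4},{"dx":0,"dy":0,"dz":-8,"yaw":0,"gripper":0.4},{"dx":0,"dy":6,"dz":-14,"yaw":0,"gripper":0.4},{"dx":0,"dy":12,"dz":-18,"yaw":0,"gripper":0.4},{"dx":0,"dy":18,"dz":-18,"yaw":0,"gripper":0.4}])

```text
clock: 24.58
tcp_pos: [0.523, 0.1254, 0.2803]
orientation: [-3.122, -0.34, -0.007]
contact_force: [1.3, 0.0, 0.1]
grip_width: 0.0339
gripper_force: 0.0
```

```bash
python3 - <<'E'
from bench import imaging
from h import *
f=imaging.grab_frame("top");cv2.imwrite("pics/end.png",cv2.resize(f["color"][140:330,140:440,::-1],None,fx=2.6,fy=2.6,interpolation=cv2.INTER_CUBIC))
P=cloud(f).reshape(-1,3);a=np.radians(12.3);b=P[:,:2]-[.4887,.2775];x=b@[np.cos(a),np.sin(a)];y=b@[-np.sin(a),np.cos(a)];z=P[:,2]
m=(abs(x)<.07)&(abs(y)<.08)&(z>.047)&(z<.056)
A=np.c_[x[m],y[m],np.ones(m.sum())];print(m.sum(),np.linalg.lstsq(A,z[m],rcond=None)[0],x[m].min(),x[m].max(),y[m].min(),y[m].max())
E
python3 lid.py|sed -n 8,14p
```

```text
213 [-0.00172436  0.00247788  0.05083582] -0.05981181039214015 0.05304690404617037 -0.06948916907302795 0.06690704289720484
```

View pics/end.png

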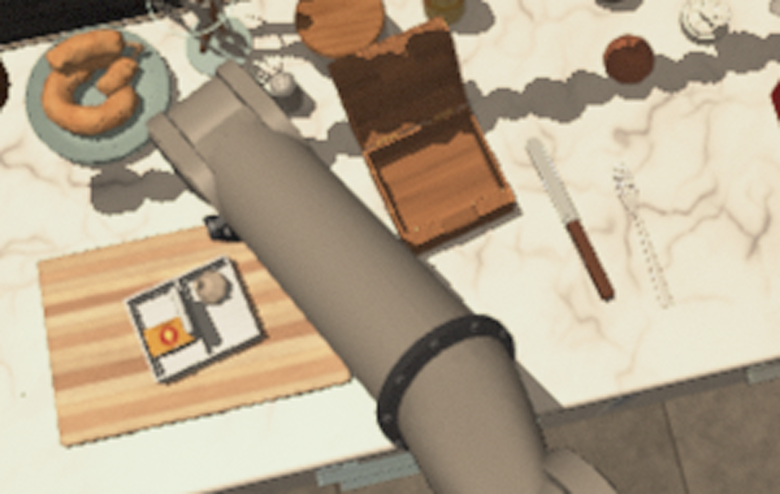

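The final view shows the tray level on the board at (197,320) with the matchbox and garlic in it. The lid is open, the knife is flat at (570,220) and the fork is undisturbed. I'm handing in.

send_rows(steps=[{"dx":0,"dy":0,"dz":0,"yaw":0,"gripper":0.4},{"dx":0,"dy":0,"dz":0,"yaw":0,"gripper":0.4}])

```text
clock: 24.92
tcp_pos: [0.5213, 0.127, 0.2771]
orientation: [-3.122, -0.341, 0.001]
contact_force: [-1.1, 0.1, 0.2]
grip_width: 0.034
gripper_force: 0.0
```

```bash
python3 -c "
from bench import workorder; print(workorder.hand_in())"
```

```text
the job is handed in; nothing more can be done
None
```

The job is handed in at about 25 s of the 72 s allowed, but the hand-in gave no verdict: the last picture shows the lid open past upright, the knife flat on the worktop between box and fork, and the tray level mid-board with the matchbox and garlic in it.

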